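# Cock the spring-lift slide magazine for refilling

### The arm

A 6-joint arm with a two-finger parallel gripper is mounted at the origin on a cart in front of the work surface, level with it; the furniture and walls round the work are solid. World frame = base frame: x ahead of the robot, y to its left, z up, the work surface at z = 0. Lengths are in m, angles in rad, forces in N, time in s.
With the tool pointing down it reaches from about 0.25 to 0.8 m from the base axis. Payload 8.5 kg.
Tool frame: the origin (TCP) lies midway between the tips of the shut fingers; the grasp point (between the pads) lies 19 mm behind it; z points along the fingers, y is the line along which they close (so a half turn about z gives the same grasp; the last joint's range is limited). The gripper opens to 85 mm and grips with 20 to 120 N. Pads are 22 mm wide; open, the fingers measure 114 mm over their backs; the gripper's body (76 mm by 85 mm) begins 54 mm behind the grasp point. The pads swing forward as they close: fully open they stand 13 mm farther back than shut.
Start: joints at [1.323, 0.238, -0.013, 1.319, 0, 1.571], TCP at [0.129, 0.509, 0.231] pointing down, gripper open.
Joint ranges: [-2.66, 2.66], [-1.03, 1.9], [-1.14, 1.46], [-1.82, 2.27], [-1.45, 1.34], [-3.14, 3.14]. Speed limits (rad/s): [2.22, 2.22, 2.79, 3.14, 3.14, 3.14].

### API

Orientations are given as a unit quaternion [w, x, y, z].
In Python, from workcell import * gives the robot as it stands.
- The arm moves only by the tool play_rows, never from a script. Its argument "moves" is a list that holds one entry, the list of rows, each a list of 5 numbers: the shift along the tool's x, y, z each as a share of 0.1 m, from -1 to 1, then the turn about the tool's z as a share of 30 degrees, from -1 to 1, then the closure, from -1 (fully open) to 1 (shut). A call has 1 to 10 rows; each row is the pose to reach, as a shift and turn from the pose commanded when the call began, along the tool's axes at that moment; what a row does not reach only later rows make up. A row lasts 1/8 s, in which the tool goes at most 62.5 mm and 10.7 degrees, less where a joint would pass 70% of its speed; a pose out of reach is approached as far as the arm can. A call with a number of a shift or a turn outside -1 to 1 is refused whole. A call with a gripper value outside its range is refused whole. The fingers move at their own pace and stop on an object; "squeeze" is the grip in N (left out, the last holds). Time passes only in rows, so rows that repeat a pose let the fingers close. It gives the time, the measured TCP pose, the force, the opening and the grip force at its end, in the units of the state.
- get_obs(): the state, without advancing time (a new reading comes with each control period).
- camera(name): name is "scene" or "top" or "wrist"; returns (picture, depth): 384x512x3 uint8, red, green, blue; 384x512 float32, m along the optical axis (not along the pixel's ray), 0 where there is no reading.
- camera_params(name): a dict with "K" (3x3 intrinsics, pixels), "position" and "rotation" of the camera in the world; the wrist camera has in their place "T_tool_cam" (4x4, takes a point from camera to tool coordinates, whose origin is the TCP and whose axes are the flange's). Camera axes: x right, y down, z forward; pixel columns grow to the right and rows downward; lengths in m; the calibration is good to about 2 mm. A picture is of the moment at which its call begins: read the wrist's pose just before it. camera_params takes no time and is no camera call.
- job_done(): hands the job in; it is judged then, once.
The state is a dict: "clock": time; "joints": joint angles; "qvel": joint speeds; "effort": joint torques, N m; "ee_pos": TCP position; "tcp_rot": TCP orientation; "contact_force": force on the tool from outside, world axes, zero at the start; "wrist_torque": the same for the moment, N m; "opening": opening from 0.0 (shut) to 1.0 (fully open); "grip_force": force on a finger pad.
Only numpy, scipy, OpenCV 4.12 (cv2) and the standard library are available. Lean on these libraries where they do the work, as an engineer would, in place of code of your own. Each camera call takes 0.05 s, during which the arm holds its last target. There are 200 camera calls.

### The job

The slide magazine is empty and its sprung plate has come up; get it ready for a new pack. Take the blue-handled press tool from its black rest, press the plate squarely down in the well with it until it bottoms out and both spring catches snap over its ends so that it stays down, and stand the tool upright in its rest again. Feel for the stop and do not force it: never push harder than 22 N, keep fingers off the plate, and leave the things round about alone.

Things in the scene. Friction and masses are not known exactly. Their poses are not given: they have to be found in the camera images.
- magazine: Grey slide magazine: upright open-topped box 47 x 97 mm, 91 mm high, on a dark foot plate 66 x 128 mm, fixed to the worktop. Origin: centre of the underside; x across the short side, y along the long side. A brass thumbscrew in the -x wall clamps an inner stop carriage at any height in a 18 mm range; it bears the rubber stops and two spring catches, whose green tabs stick out of the end (y) walls.
- well_mouth (a point): Centre of the well's mouth, level with the top of its lips, 91 mm above the magazine's underside; axes as the magazine's. The well is 31 (x) x 81 mm (y) inside; sloping lips flare it by about 4 mm a side in the top 6 mm.
- follower: Steel plate 26 (x) x 76 (y) x 3 mm in the well, pushed up by springs. Origin: centre of its top face, when up 14 mm below the top of the lips. It rocks lengthwise by up to 0.12 rad if pressed off-centre. In the middle of each short end it must pass a catch: a bevelled nose 7 mm wide, flat below, that reaches 4 mm over the plate.
- lift (a joint): How far the plate's centre is down, m (0 = up). The push grows from about 1.5 N to 6 N at the stops, with up to 3 N more in the last 13 mm, where the plate wedges the catches aside. It meets the rubber stops (12 N per mm) somewhere from 0.016 to 0.035, as the carriage is set. The catches snap 1 mm above; let go, it rises 1 mm and stays. If neither holds it comes up; if one does, it stays tilted.
- press_tool: Press tool 101 mm high, 0.16 to 0.26 kg: flat aluminium foot 24 (x) x 74 (y) x 8 mm with a notch 14 mm wide, 10 mm deep in each short end (clears the catches), a thin stem, and a blue handle block 20 (x) x 52 (y) x 38 mm from 63 to 101 mm above the sole. Origin: centre of the sole; z up, y along the foot's long side. Grip the handle across its 20 mm.
- tool_rest: Black shallow tray, fixed, 42 x 92 x 12 mm outside, with a 4 mm floor and a recess 34 (x) x 84 mm (y) in which the press tool stands upright, long side along y. Origin: centre of the underside.
- reagent_d: Bystander: brown reagent bottle with a white cap, 44 mm across, 90 mm high. Origin: centre of the underside.
- bench_timer: Bystander: white bench timer standing on edge, 21 x 62 x 54 mm. Origin: centre of the underside.
- beaker_pp: Bystander: small clear beaker, 51 mm across, 52 mm high. Origin: centre of the underside.
- dropper: Bystander: small white bottle, 26 mm across, 68 mm high. Origin: centre of the underside.
- slide_box: Bystander: blue lidded carton with a white label, 57 x 87 x 32 mm. Origin: centre of the underside.
Things that resemble listed ones, but are neither listed nor needed, are in the scene too. Of the things shaped like the tool_rest, the black one is meant.

How it is judged:
By the outcome, as a careful person would: the job done as asked, in the order asked, and still so for the second after the job is handed in, with the robot touching nothing.
It also fails if it takes over 58 s, if anything falls off the work surface, if the arm or the gripper's body presses on something with over 40 N, if the wrist force passes 120 N, or if a joint passes its speed limit or range.

## Working session

There is one attempt and no reset: what is moved stays moved. The work goes in short steps, Python scripts to look and compute and a tool call to move; the robot and the scene stay as the last step left them, time stands still between calls to the robot, and variables do not carry over. Pictures are saved under pics/ and viewed, at most 10 in all, crops included, and the job is handed in when it is done.

Besides the shell and the picture viewer there is one more tool, called by a JSON object that holds its "name" and its "arguments". play_rows: Moves the arm, as the interface text tells. Shift numbers are shares of 0.1 m and turn numbers shares of 30 degrees, none past 1 either way. Its arguments: {"type":"object","properties":{"moves":{"type":"array","items":{"type":"array","items":{"type":"array","items":{"type":"number"}}}},"squeeze":{"type":"number"}},"required":["moves"]}

```bash
mkdir -p pics; cat > h.py <<'E'
from workcell import *
import numpy as np, cv2
def snap(n,f):
    im,d=camera(n); cv2.imwrite(f'pics/{f}.png',im[:,:,::-1]); np.save(f'pics/{f}.npy',d); return im,d
E
python3 - <<'E'
from h import *
o=get_obs(); print({k:np.round(v,3).tolist() for k,v in o.items()})
a,_=snap('scene','s0'); b,_=snap('top','t0')
for n in('scene','top','wrist'): print(n,camera_params(n))
E
ls
```

```text
{'clock': 0.0, 'joints': [1.323, 0.239, -0.014, 1.319, -0.0, 1.571], 'qvel': [-0.0, -0.001, -0.002, -0.002, -0.001, -0.001], 'effort': [0.002, -53.877, 34.644, 0.018, 0.0, 0.0], 'ee_pos': [0.129, 0.509, 0.231], 'tcp_rot': [-0.0, 0.124, 0.992, -0.001], 'contact_force': [-0.82, 1.097, 0.186], 'wrist_torque': [0.001, -0.001, -0.019], 'grip_force': 0.0, 'opening': 0.998}
scene {'K': array([[348.38546243,   0.        , 259.23143471],
       [  0.        , 348.38546243, 188.74047093],
       [  0.        ,   0.        ,   1.        ]]), 'position': array([ 0.23325593, -0.56366194,  0.66476158]), 'rotation': array([-0.39396886,  0.87901189, -0.24889077,  0.10089611])}
top {'K': array([[439.36592911,   0.        , 258.81159269],
       [  0.        , 439.36592911, 196.73494328],
       [  0.        ,   0.        ,   1.        ]]), 'position': array([ 0.48111163, -0.0365258 ,  0.96800933]), 'rotation': array([ 0.0323611 , -0.70614368,  0.7065866 , -0.03239202])}
wrist {'K': array([[306.64800468,   0.        , 252.79387669],
       [  0.        , 306.64800468, 190.27366294],
       [  0.        ,   0.        ,   1.        ]]), 'T_tool_cam': array([[ 1.09781876e-04, -9.54866795e-01, -2.97034329e-01,
         7.61215492e-02],
       [ 9.99999832e-01, -6.44797057e-05,  5.76874019e-04,
         1.32145937e-03],
       [-5.69990532e-04, -2.97034342e-01,  9.54866627e-01,
        -1.42887098e-01],
       [ 0.00000000e+00,  0.00000000e+00,  0.00000000e+00,
         1.00000000e+00]])}
h.py
pics
```

View pics/t0.png

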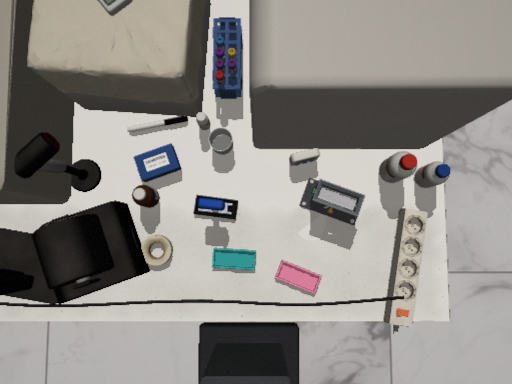

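View pics/s0.png

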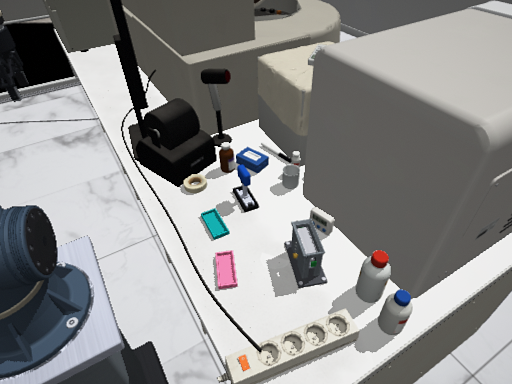

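The top view shows the tool in the black rest at (216,208) and the magazine at (333,201). There are three tray shapes: black (216,208), teal (235,260) and pink (299,278). The black one fits the description. I'll confirm it in one enlarged crop.

```bash
cat >> h.py <<'E'
from scipy.spatial.transform import Rotation as R
def P(n):
    p=camera_params(n); q=p['rotation']; return p['K'],p['position'],R.from_quat([q[1],q[2],q[3],q[0]]).as_matrix()
def ray(n,uv):
    K,c,M=P(n); uv=np.atleast_2d(uv); v=np.c_[uv,np.ones(len(uv))]@np.linalg.inv(K).T@M.T; return c,v
def plane(n,uv,z):
    c,v=ray(n,uv); return c+v*((z-c[2])/v[:,2])[:,None]
def cloud(n,d):
    c,v=ray(n,np.stack(np.meshgrid(np.arange(512),np.arange(384)),-1).reshape(-1,2)); return (c+v*d.reshape(-1,1)).reshape(384,512,3)
E
python3 - <<'E'
from h import *
t=cv2.imread('pics/t0.png'); s=cv2.imread('pics/s0.png')
z=lambda im,x,y,w,h:cv2.resize(im[y:y+h,x:x+w],(400,300),interpolation=cv2.INTER_CUBIC)
cv2.imwrite('pics/c1.png',np.vstack([np.hstack([z(t,180,180,80,60),z(t,293,170,80,60)]),np.hstack([z(s,205,155,80,60),z(s,264,210,100,75)])]))
for n,f,bx in(('top','t0',(180,180,260,235)),('scene','s0',(225,155,265,195))):
    im=cv2.imread(f'pics/{f}.png'); hsv=cv2.cvtColor(im,cv2.COLOR_BGR2HSV); C=cloud(n,np.load(f'pics/{f}.npy'))
    m=cv2.inRange(hsv,(105,120,60),(130,255,255))>0; k=np.zeros_like(m); k[bx[1]:bx[3],bx[0]:bx[2]]=1; m&=k
    p=C[m]; print(n,'blue',m.sum(),p.min(0),np.median(p,0),p.max(0))
    print(np.c_[np.histogram(p[:,2],bins=np.arange(0,.13,.01))[0]].T)
C=cloud('top',np.load('pics/t0.npy'))
for nm,b in(('rest',(185,185,248,232)),('mag',(295,172,370,228))):
    p=C[b[1]:b[3],b[0]:b[2]].reshape(-1,3)
    for lo,hi in((.004,.009),(.010,.016),(.07,.084),(.085,.098),(.098,.11)):
        q=p[(p[:,2]>lo)&(p[:,2]<hi)]
        if len(q)>8: print(nm,lo,len(q),q.mean(0).round(4),cv2.minAreaRect((q[:,:2]*1000).astype(np.float32)))
E
```

```text
top blue 257 [0.53667657 0.03410872 0.00933747] [0.54795942 0.05798801 0.10293596] [0.55839654 0.08389374 0.1089078 ]
[[  1   0   0   0   0   0   0   5   3  24 224   0]]
scene blue 474 [0.53721537 0.03066697 0.00120502] [0.6166895  0.14178472 0.03383878] [0.67825154 0.21542861 0.10861681]
[[ 24  76  59 131   0   1   0  16  36  34  97   0]]
rest 0.004 111 [0.5445 0.0529 0.0065] ((540.3129272460938, 61.54150390625), (122.65032958984375, 65.62052917480469), 89.91353607177734)
rest 0.01 221 [0.5457 0.0574 0.0119] ((547.9290771484375, 58.98634338378906), (91.89163970947266, 41.76451873779297), 82.4747314453125)
rest 0.07 11 [0.5414 0.0505 0.0765] ((539.7888793945312, 56.15574645996094), (9.073442459106445, 46.30270767211914), 9.345044136047363)
rest 0.085 22 [0.5414 0.0543 0.0941] ((548.3231811523438, 60.09921646118164), (51.62322235107422, 20.222862243652344), 83.56437683105469)
rest 0.098 243 [0.548  0.0593 0.103 ] ((548.013916015625, 59.35986328125), (50.80974578857422, 19.352130889892578), 84.89432525634766)
mag 0.004 353 [ 0.554  -0.1728  0.0057] ((530.1812133789062, -185.9204864501953), (152.61358642578125, 103.85420989990234), 57.868568420410156)
mag 0.01 15 [ 0.5471 -0.1818  0.0128] ((543.7521362304688, -187.42794799804688), (110.55445098876953, 34.789207458496094), 46.185523986816406)
mag 0.07 556 [ 0.5612 -0.1971  0.0761] ((562.3535766601562, -194.2928466796875), (89.61992645263672, 41.50705337524414), 74.42366027832031)
mag 0.085 465 [ 0.5612 -0.1962  0.0886] ((561.0316162109375, -195.40267944335938), (96.57176971435547, 46.9825439453125), 69.90382385253906)
```

View pics/c1.png

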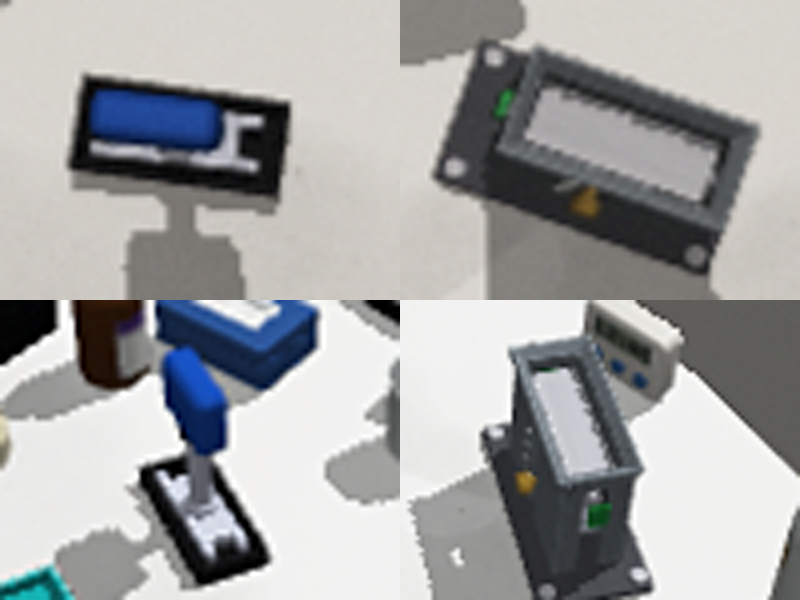

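The crop confirms the meant rest: the black tray holds the blue-handled tool. The magazine has its brass screw on the side facing the robot, so its y axis lies about 70° from world x. Next I'll cross-check with the second view and check obstacle heights along the path.

```bash
python3 - <<'E'
from h import *
T=cloud('top',np.load('pics/t0.npy'));S=cloud('scene',np.load('pics/s0.npy'))
for n,C in(('top',T),('scene',S)):
    p=C.reshape(-1,3); p=p[np.isfinite(p).all(1)]
    def box(nm,c,r,lo,hi):
        q=p[(np.hypot(*(p[:,:2]-c).T)<r)&(p[:,2]>lo)&(p[:,2]<hi)]
        zz=np.median(q[:,2]) if len(q) else 0
        print(n,nm,len(q),'z',zz.round(4),np.percentile(q[:,2],95).round(4),cv2.minAreaRect((q[:,:2]*1000).astype(np.float32)))
    box('handletop',(.548,.059),.035,.099,.112)
    box('rest',(.548,.059),.06,.0095,.0145)
    box('lips',(.561,-.195),.06,.0865,.096)
    box('plate',(.561,-.195),.03,.06,.083)
    # height map
    for y0 in np.arange(-.3,.6,.1):
        print(round(y0,1),[ (lambda q:round(q.max(),2) if len(q)>5 else None)(p[(p[:,0]>x)&(p[:,0]<x+.1)&(p[:,1]>y0)&(p[:,1]<y0+.1),2]) for x in np.arange(.1,.8,.1)])
E
```

```text
top handletop 237 z 0.1031 0.1059 ((548.013916015625, 59.35986328125), (50.80974578857422, 19.352130889892578), 84.89432525634766)
top rest 243 z 0.0114 0.0137 ((547.91796875, 58.97612380981445), (91.86146545410156, 41.78806686401367), 82.39181518554688)
top lips 386 z 0.0891 0.0919 ((561.0316162109375, -195.40267944335938), (96.57176971435547, 46.9825439453125), 69.90382385253906)
top plate 418 z 0.0757 0.0779 ((558.7800903320312, -194.2049102783203), (59.484519958496094, 37.06680679321289), 70.45195770263672)
-0.3 [np.float64(-0.73), None, np.float64(0.04), np.float64(0.01), np.float64(0.09), np.float64(0.42), np.float64(0.42)]
-0.2 [np.float64(-0.19), None, np.float64(0.02), np.float64(0.01), np.float64(0.09), np.float64(0.42), np.float64(0.42)]
-0.1 [np.float64(-0.19), None, np.float64(0.01), np.float64(0.97), np.float64(0.0), np.float64(0.42), np.float64(0.42)]
0.0 [np.float64(-0.19), None, np.float64(0.01), np.float64(0.02), np.float64(0.11), np.float64(0.06), np.float64(0.26)]
0.1 [np.float64(-0.19), None, np.float64(0.01), np.float64(0.02), np.float64(0.09), np.float64(0.04),
[... 1411 characters left out ...]
t64(0.02), np.float64(0.11), np.float64(0.06), np.float64(0.26)]
0.1 [np.float64(0.01), np.float64(-0.73), np.float64(0.01), np.float64(0.08), np.float64(0.09), np.float64(0.04), np.float64(0.26)]
0.2 [np.float64(-0.73), np.float64(-0.73), np.float64(0.16), np.float64(0.2), np.float64(0.19), np.float64(0.04), np.float64(0.26)]
0.3 [np.float64(-0.73), np.float64(-0.73), np.float64(0.46), np.float64(0.46), np.float64(0.27), np.float64(0.28), np.float64(0.28)]
0.4 [np.float64(0.44), np.float64(-0.73), np.float64(0.34), np.float64(0.34), np.float64(0.43), np.float64(0.42), np.float64(0.4)]
0.5 [np.float64(0.44), np.float64(-0.73), np.float64(0.02), np.float64(0.34), np.float64(0.41), None, None]
```

```bash
cat >> h.py <<'E'
def pose(o=None):
    o=o or get_obs(); q=o['tcp_rot']; M=R.from_quat([q[1],q[2],q[3],q[0]]).as_matrix()
    return np.array(o['ee_pos']),np.degrees(np.arctan2(M[1,1],M[0,1])),M
def plan(*ws):
    p,a,M=pose(); print('at',p.round(4),'ang',round(a,2),'tilt',np.degrees(np.arccos(-M[2,2])).round(2))
    for w in ws:
        t=np.radians(a); y=np.array([np.cos(t),np.sin(t),0]); x=np.array([-y[1],y[0],0]); d=np.array(w[:3])-p
        print(w,'->',np.round([d@x*10,d@y*10,-d[2]*10,(a-w[3])/30],3)); p=np.array(w[:3]);a=w[3]
E
python3 - <<'E'
from h import *
plan((.13,.43,.28,75),(.15,.36,.28,60),(.2,.28,.28,45),(.25,.2,.28,30),(.3,.13,.28,15),(.38,.08,.25,0),(.465,.06,.22,-6),(.548,.0585,.18,-6))
E
```

```text
at [0.1287 0.5086 0.2307] ang 75.8 tilt 0.07
(0.13, 0.43, 0.28, 75) -> [-0.206 -0.759 -0.493  0.027]
(0.15, 0.36, 0.28, 60) -> [-0.374 -0.624 -0.     0.5  ]
(0.2, 0.28, 0.28, 45) -> [-0.833 -0.443 -0.     0.5  ]
(0.25, 0.2, 0.28, 30) -> [-0.919 -0.212 -0.     0.5  ]
(0.3, 0.13, 0.28, 15) -> [-0.856  0.083 -0.     0.5  ]
(0.38, 0.08, 0.25, 0) -> [-0.69   0.643  0.3    0.5  ]
(0.465, 0.06, 0.22, -6) -> [-0.2   0.85  0.3   0.2 ]
(0.548, 0.0585, 0.18, -6) -> [0.072 0.827 0.4   0.   ]
```

{"name": "play_rows", "arguments": {"moves": [[[-0.1, -0.38, -0.25, 0, -1], [-0.21, -0.76, -0.5, 0.03, -1], [-0.21, -0.76, -0.5, 0.03, -1]]]}}

```text
clock: 0.48
ee_pos: [0.1306, 0.4287, 0.2832]
tcp_rot: [0.0, 0.132, 0.991, 0.001]
contact_force: [0.5, 1.1, -1.0]
opening: 1.0
grip_force: 0.0
```

{"name": "play_rows", "arguments": {"moves": [[[-0.19, -0.31, 0, 0.25, -1], [-0.37, -0.62, 0, 0.5, -1], [-0.37, -0.62, 0, 0.5, -1]]]}}

```text
clock: 0.85
ee_pos: [0.1503, 0.3593, 0.281]
tcp_rot: [0.0, 0.261, 0.965, -0.0]
contact_force: [-0.1, 0.2, 0.2]
opening: 0.999
grip_force: 0.0
```

{"name": "play_rows", "arguments": {"moves": [[[-0.4, -0.22, 0, 0.25, -1], [-0.83, -0.44, 0, 0.5, -1], [-0.83, -0.44, 0, 0.5, -1]]]}}

```text
clock: 1.23
ee_pos: [0.201, 0.28, 0.2811]
tcp_rot: [0.0, 0.385, 0.923, -0.0]
contact_force: [-0.2, 0.7, -0.6]
opening: 1.002
grip_force: 0.0
```

Tracking is good, so I'll continue.

{"name": "play_rows", "arguments": {"moves": [[[-0.46, -0.1, 0, 0.25, -1], [-0.92, -0.21, 0, 0.5, -1], [-0.92, -0.21, 0, 0.5, -1]]]}}

```text
clock: 1.6
ee_pos: [0.2513, 0.2003, 0.2811]
tcp_rot: [0.0, 0.502, 0.865, -0.0]
contact_force: [-0.1, 1.4, 0.3]
opening: 1.001
grip_force: 0.0
```

{"name": "play_rows", "arguments": {"moves": [[[-0.43, 0.04, 0, 0.25, -1], [-0.86, 0.08, 0, 0.5, -1], [-0.86, 0.08, 0, 0.5, -1]]]}}

```text
clock: 1.98
ee_pos: [0.3012, 0.1303, 0.281]
tcp_rot: [-0.0, 0.61, 0.792, -0.0]
contact_force: [-0.3, -0.6, 0.6]
opening: 1.002
grip_force: 0.0
```

{"name": "play_rows", "arguments": {"moves": [[[-0.35, 0.32, 0.15, 0.25, -1], [-0.69, 0.64, 0.3, 0.5, -1], [-0.69, 0.64, 0.3, 0.5, -1]]]}}

```text
clock: 2.35
ee_pos: [0.3808, 0.0809, 0.2498]
tcp_rot: [-0.001, 0.707, 0.707, -0.001]
contact_force: [-0.8, -0.2, 0.4]
opening: 0.999
grip_force: 0.0
```

{"name": "play_rows", "arguments": {"moves": [[[-0.1, 0.43, 0.1, 0.1, -1], [-0.2, 0.85, 0.1, 0.2, -1], [-0.2, 0.85, 0.1, 0.2, -1], [-0.2, 0.85, 0.1, 0.2, -1]]]}}

```text
clock: 2.85
ee_pos: [0.4634, 0.0617, 0.2411]
tcp_rot: [-0.001, 0.742, 0.67, -0.0]
contact_force: [-1.1, -0.8, 0.1]
opening: 1.001
grip_force: 0.0
```

```bash
python3 - <<'E'
from h import *
plan((.548,.0585,.18,-6)); p,a,M=pose()
im,d=snap('wrist','w0'); pr=camera_params('wrist');K=pr['K'];T=pr['T_tool_cam']
u=np.stack(np.meshgrid(np.arange(512),np.arange(384)),-1).reshape(-1,2)
c=(np.c_[u,np.ones(len(u))]@np.linalg.inv(K).T)*d.reshape(-1,1)
w=(c@T[:3,:3].T+T[:3,3])@M.T+p
for nm,cc,r,lo,hi in(('handle',(.548,.059),.035,.099,.112),('rest',(.548,.059),.06,.009,.0155),('lips',(.561,-.196),.06,.0865,.096)):
    q=w[(np.hypot(*(w[:,:2]-cc).T)<r)&(w[:,2]>lo)&(w[:,2]<hi)]
    if len(q)>9: print(nm,len(q),np.median(q[:,2]),cv2.minAreaRect((q[:,:2]*1000).astype(np.float32)))
E
```

```text
at [0.4634 0.0617 0.2411] ang -5.87 tilt 0.08
(0.548, 0.0585, 0.18, -6) -> [0.055 0.845 0.611 0.004]
handle 1070 0.10454658037787436 ((548.6444091796875, 61.0902099609375), (50.35062789916992, 20.1939754486084), 84.63685607910156)
rest 1166 0.012235482014222726 ((548.4400634765625, 59.379722595214844), (92.37425231933594, 42.29704284667969), 82.3785629272461)
```

{"name": "play_rows", "arguments": {"moves": [[[0.03, 0.43, 0.2, -0.03, -1], [0.06, 0.85, 0.5, -0.03, -1], [0.06, 0.85, 0.7, -0.03, -1], [0.06, 0.85, 0.7, -0.03, -1]]]}}

```text
clock: 3.4
ee_pos: [0.5477, 0.0577, 0.1703]
tcp_rot: [-0.001, 0.738, 0.675, -0.001]
contact_force: [-0.1, -0.4, 0.7]
opening: 1.0
grip_force: 0.0
```

```bash
python3 - <<'E'
from h import *
plan((.5483,.0595,.068,-5.2)); o=get_obs(); print(o['contact_force'],o['joints'])
E
```

```text
at [0.5477 0.0577 0.1703] ang -5.1 tilt 0.19
(0.5483, 0.0595, 0.068, -5.2) -> [0.019 0.005 1.023 0.003]
[-0.13080087 -0.3781637   0.67343667] [ 1.04888314e-01  3.10882322e-01 -7.03664484e-02  1.19278957e+00
  8.75506284e-05  1.76463649e+00]
```

{"name": "play_rows", "arguments": {"moves": [[[0.02, 0, 0.4, 0, -1], [0.02, 0, 0.75, 0, -1], [0.02, 0, 1, 0, -1], [0.02, 0, 1, 0, -1], [0.02, 0, 1, 0, 1], [0.02, 0, 1, 0, 1], [0.02, 0, 1, 0, 1], [0.02, 0, 1, 0, 1], [0.02, 0, 1, 0, 1], [0.02, 0, 1, 0, 1]]], "squeeze": 60}}

```text
clock: 4.65
ee_pos: [0.5497, 0.0589, 0.072]
tcp_rot: [0.0, 0.738, 0.674, 0.0]
contact_force: [-1.6, 0.3, 5.8]
opening: 0.218
grip_force: 58.5
```

{"name": "play_rows", "arguments": {"moves": [[[0, 0, 0, 0, 1], [0, 0, 0, 0, 1], [0, 0, 0, 0, 1]]]}}

```text
clock: 5.03
ee_pos: [0.5497, 0.0589, 0.072]
tcp_rot: [0.0, 0.738, 0.674, 0.0]
contact_force: [-2.7, -0.6, 5.1]
opening: 0.224
grip_force: 58.5
```

{"name": "play_rows", "arguments": {"moves": [[[0, 0, -0.1, 0, 1], [0, 0, -0.4, 0, 1], [0, 0, -0.8, 0, 1], [0, 0, -1, 0, 1], [0, 0, -1, 0, 1], [0, 0, -1, 0, 1]]]}}

```text
clock: 5.78
ee_pos: [0.5491, 0.0588, 0.1705]
tcp_rot: [-0.0, 0.738, 0.674, -0.001]
contact_force: [-0.2, 0.2, -2.2]
opening: 0.227
grip_force: 59.0
```

```bash
python3 - <<'E'
from h import *
plan((.555,-.03,.19,-12),(.56,-.11,.19,-18)); snap('scene','s1')
o=get_obs(); print(o['wrist_torque'],o['contact_force'],o['grip_force'])
im=cv2.imread('pics/s1.png'); cv2.imwrite('pics/s1c.png',cv2.resize(im[90:240,180:380],(800,600)))
E
```

```text
at [0.5491 0.0588 0.1705] ang -5.2 tilt 0.07
(0.555, -0.03, 0.19, -12) -> [-0.879  0.14  -0.195  0.227]
(0.56, -0.11, 0.19, -18) -> [-0.772  0.215 -0.     0.2  ]
[-0.00998825  0.04989078  0.04815591] [ 0.02334804 -0.32136713 -1.99273402] 58.95282447338104
```

View pics/s1c.png

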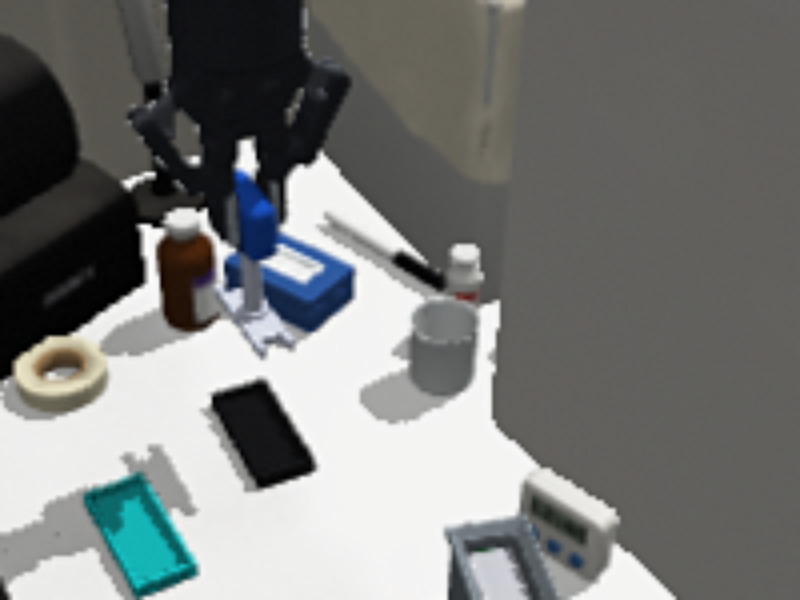

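The tool is held upright and the black rest is empty (crop (262,432)). Before going to the magazine I'll check cabinet clearance around it.

```bash
python3 - <<'E'
from h import *
for n,f in(('top','t0'),('scene','s0')):
    p=cloud(n,np.load(f'pics/{f}.npy')).reshape(-1,3)
    for y in np.arange(-.3,.05,.05):
        print(n,round(y,2),[(lambda q:(len(q),round(float(np.percentile(q,2)),3)) if len(q)>3 else None)(p[(p[:,1]>y)&(p[:,1]<y+.05)&(p[:,2]>z0)&(p[:,2]<z0+.1)&(p[:,0]>.3),0]) for z0 in(.1,.2,.3,.38)])
plan((.555,-.03,.19,-12),(.56,-.11,.19,-18),(.5616,-.1958,.19,-20.2))
E
```

```text
top -0.3 [(326, 0.674), (487, 0.674), (736, 0.674), (3674, 0.674)]
top -0.25 [(322, 0.674), (482, 0.674), (748, 0.674), (3674, 0.674)]
top -0.2 [(327, 0.674), (471, 0.674), (752, 0.674), (3684, 0.674)]
top -0.15 [(327, 0.674), (481, 0.674), (746, 0.674), (3680, 0.674)]
top -0.1 [(333, 0.674), (467, 0.674), (751, 0.674), (3663, 0.674)]
top -0.05 [(177, 0.674), (265, 0.674), (600, 0.674), (1964, 0.675)]
top -0.0 [(79, 0.538), None, None, None]
scene -0.3 [(800, 0.674), (1086, 0.674), (1532, 0.674), (2781, 0.674)]
scene -0.25 [(701, 0.674), (935, 0.674), (1282, 0.674), (2809, 0.674)]
scene -0.2 [(612, 0.674), (812, 0.674), (1103, 0.674), (2733, 0.675)]
scene -0.15 [(540, 0.674), (711, 0.674), (941, 0.674), (2664, 0.675)]
scene -0.1 [(485, 0.674), (618, 0.674), (812, 0.674), (2374, 0.675)]
scene -0.05 [(173, 0.674), (222, 0.674), (289, 0.674), (199, 0.674)]
scene -0.0 [(43, 0.539), None, None, None]
at [0.5488 0.0588 0.1702] ang -5.2 tilt 0.11
(0.555, -0.03, 0.19, -12) -> [-0.879  0.142 -0.198  0.227]
(0.56, -0.11, 0.19, -18) -> [-0.772  0.215 -0.     0.2  ]
(0.5616, -0.1958, 0.19, -20.2) -> [-0.811  0.28  -0.     0.073]
```

{"name": "play_rows", "arguments": {"moves": [[[-0.3, 0.05, -0.2, 0.1, 1], [-0.6, 0.1, -0.2, 0.2, 1], [-0.88, 0.14, -0.2, 0.23, 1], [-0.88, 0.14, -0.2, 0.23, 1]]]}}

```text
clock: 6.32
ee_pos: [0.555, -0.0315, 0.1901]
tcp_rot: [-0.001, 0.778, 0.628, -0.001]
contact_force: [-0.3, -0.1, -2.4]
opening: 0.224
grip_force: 59.0
```

{"name": "play_rows", "arguments": {"moves": [[[-0.3, 0.1, 0, 0.1, 1], [-0.6, 0.18, 0, 0.2, 1], [-0.77, 0.21, 0, 0.2, 1], [-0.77, 0.21, 0, 0.2, 1]]]}}

```text
clock: 6.82
ee_pos: [0.5596, -0.11, 0.1907]
tcp_rot: [-0.0, 0.81, 0.587, -0.0]
contact_force: [-0.4, 0.7, -1.6]
opening: 0.225
grip_force: 59.0
```

```bash
cat >> h.py <<'E'
def wcloud(f):
    p,a,M=pose(); im,d=snap('wrist',f); pr=camera_params('wrist');K=pr['K'];T=pr['T_tool_cam']
    u=np.stack(np.meshgrid(np.arange(512),np.arange(384)),-1).reshape(-1,2)
    c=(np.c_[u,np.ones(len(u))]@np.linalg.inv(K).T)*d.reshape(-1,1); t=c@T[:3,:3].T+T[:3,3]
    return im,t,t@M.T+p
def rect(nm,w,cc,r,lo,hi):
    q=w[(np.hypot(*(w[:,:2]-cc).T)<r)&(w[:,2]>lo)&(w[:,2]<hi)]
    if len(q)>9: print(nm,len(q),np.median(q[:,2]).round(4),cv2.minAreaRect((q[:,:2]*1000).astype(np.float32)))
E
python3 - <<'E'
from h import *
plan((.5616,-.1958,.19,-20.2))
im,t,w=wcloud('w1'); p=pose()[0]
rect('lips',w,(.561,-.196),.06,.0865,.096)
rect('plate',w,(.561,-.196),.03,.06,.083)
# held foot, in tool coords: z around +0.068
ok=(abs(t[:,0])<.06)&(abs(t[:,1])<.03)
print(np.histogram(t[ok,2],bins=np.arange(-.06,.1,.01)))
rect('foot_tool',t,(0,0),.06,.050,.072)
rect('handle_tool',t,(0,0),.045,-.034,.005)
E
```

```text
at [ 0.5596 -0.11    0.1907] ang -18.1 tilt 0.07
(0.5616, -0.1958, 0.19, -20.2) -> [-0.809  0.286  0.007  0.07 ]
lips 545 0.0908 ((568.868408203125, -196.91632080078125), (95.75518798828125, 33.430686950683594), 71.45076751708984)
plate 12 0.0692 ((583.5346069335938, -179.47006225585938), (4.5337324142456055, 0.2900574803352356), 69.07147979736328)
(array([2145, 1648, 5226, 1528,  834,  405,    3,    0,    0,    0,    0,
        929,  476,    0,    0]), array([-6.00000000e-02, -5.00000000e-02, -4.00000000e-02, -3.00000000e-02,
       -2.00000000e-02, -1.00000000e-02,  1.38777878e-17,  1.00000000e-02,
        2.00000000e-02,  3.00000000e-02,  4.00000000e-02,  5.00000000e-02,
        6.00000000e-02,  7.00000000e-02,  8.00000000e-02,  9.00000000e-02]))
foot_tool 1405 0.0597 ((20.515666961669922, -0.7924375534057617), (35.806610107421875, 23.865522384643555), 0.5159608125686646)
handle_tool 7047 -0.0315 ((2.382716178894043, -0.5940742492675781), (46.60045623779297, 43.01966857910156), 40.65627670288086)
```

View pics/w1.png

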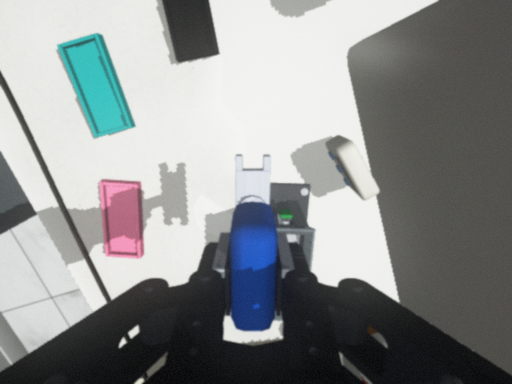

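```bash
python3 - <<'E'
from h import *
plan((.563,-.1957,.19,-20.2))
E
```

```text
at [ 0.5596 -0.1093  0.1908] ang -18.07 tilt 0.06
(0.563, -0.1957, 0.19, -20.2) -> [-0.81   0.3    0.008  0.071]
```

{"name": "play_rows", "arguments": {"moves": [[[-0.3, 0.1, 0, 0.03, 1], [-0.6, 0.22, 0, 0.07, 1], [-0.81, 0.3, 0, 0.07, 1], [-0.81, 0.3, 0.12, 0.07, 1], [-0.81, 0.3, 0.24, 0.07, 1], [-0.81, 0.3, 0.24, 0.07, 1], [-0.81, 0.3, 0.24, 0.07, 1]]]}}

```text
clock: 7.75
ee_pos: [0.5633, -0.1953, 0.1674]
tcp_rot: [-0.0, 0.82, 0.573, -0.0]
contact_force: [0.4, -0.4, -1.6]
opening: 0.227
grip_force: 58.8
```

```bash
python3 - <<'E'
from h import *
plan((.563,-.1957,.15,-20.2)); print(get_obs()['contact_force'],get_obs()['wrist_torque'])
im,d=snap('scene','s2'); p=cloud('scene',d).reshape(-1,3)
im2,d2=snap('top','t2')
z=lambda im,x,y,w,h:cv2.resize(im[y:y+h,x:x+w,::-1],(400,300),interpolation=cv2.INTER_CUBIC)
cv2.imwrite('pics/c2.png',np.hstack([z(im,264,180,100,75),z(im2,290,165,80,60)]))
rect('lips',p,(.562,-.196),.06,.0865,.094); rect('foot',p,(.562,-.196),.06,.0975,.108)
rect('handle',p,(.562,-.196),.06,.135,.20)
E
```

```text
at [ 0.5633 -0.1953  0.1674] ang -20.14 tilt 0.01
(0.563, -0.1957, 0.15, -20.2) -> [-0.005 -0.002  0.174  0.002]
[ 0.38251631 -0.40669843 -1.64660333] [ 0.0046991  -0.06685484 -0.00642271]
lips 248 0.0914 ((561.709228515625, -197.64617919921875), (97.53668975830078, 46.87009811401367), 69.9462661743164)
foot 92 0.1069 ((562.8319702148438, -196.65565490722656), (73.03306579589844, 24.246721267700195), 69.17794036865234)
handle 326 0.1864 ((560.5725708007812, -199.6390380859375), (40.576690673828125, 43.83708190917969), 12.184850692749023)
```

View pics/c2.png

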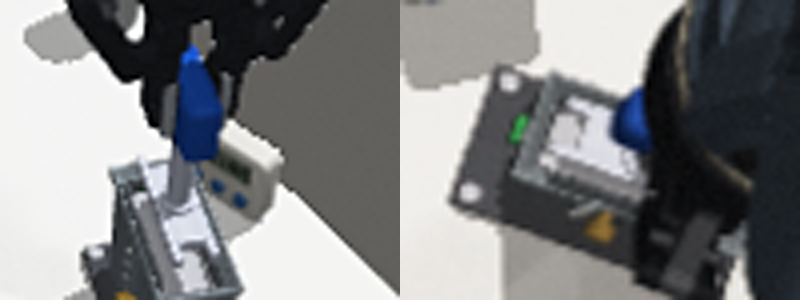

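{"name": "play_rows", "arguments": {"moves": [[[-0.005, -0.006, 0.05, 0, 1], [-0.005, -0.006, 0.1, 0, 1], [-0.005, -0.006, 0.15, 0, 1], [-0.005, -0.006, 0.2, 0, 1], [-0.005, -0.006, 0.22, 0, 1], [-0.005, -0.006, 0.24, 0, 1], [-0.005, -0.006, 0.26, 0, 1], [-0.005, -0.006, 0.26, 0, 1], [-0.005, -0.006, 0.26, 0, 1]]]}}

```text
clock: 8.98
ee_pos: [0.5626, -0.1963, 0.1415]
tcp_rot: [0.0, 0.82, 0.572, -0.0]
contact_force: [-0.4, 0.7, -0.6]
opening: 0.222
grip_force: 59.2
```

```bash
python3 - <<'E'
from h import *
o=get_obs(); print(o['contact_force'],o['wrist_torque'],pose(o)[:2])
E
```

```text
[-0.36224641  0.69650791 -0.62425202] [0.0468931  0.15569484 0.0047397 ] (array([ 0.56255916, -0.19626366,  0.14147085]), np.float64(-20.19691645827712))
```

{"name": "play_rows", "arguments": {"moves": [[[0, 0, 0.015, 0, 1], [0, 0, 0.03, 0, 1], [0, 0, 0.045, 0, 1], [0, 0, 0.06, 0, 1], [0, 0, 0.075, 0, 1], [0, 0, 0.09, 0, 1], [0, 0, 0.1, 0, 1], [0, 0, 0.1, 0, 1]]]}}

```text
clock: 9.98
ee_pos: [0.5626, -0.1963, 0.1312]
tcp_rot: [0.0, 0.82, 0.572, 0.0]
contact_force: [-0.9, -0.0, 1.5]
opening: 0.227
grip_force: 59.6
```

```bash
python3 - <<'E'
from h import *
o=get_obs(); print(o['contact_force'],o['wrist_torque'],pose(o)[:2])
E
```

```text
[-0.92391249 -0.02774612  1.51226264] [-0.02344178 -0.04363568  0.00293903] (array([ 0.5626384 , -0.19628308,  0.13123402]), np.float64(-20.199168290268254))
```

{"name": "play_rows", "arguments": {"moves": [[[0, 0, 0.01, 0, 1], [0, 0, 0.02, 0, 1], [0, 0, 0.02, 0, 1]]]}}

```text
clock: 10.35
ee_pos: [0.5626, -0.1963, 0.1292]
tcp_rot: [0.0, 0.82, 0.572, -0.0]
contact_force: [0.2, 0.1, 0.9]
opening: 0.23
grip_force: 59.5
```

{"name": "play_rows", "arguments": {"moves": [[[0, 0, 0.005, 0, 1], [0, 0, 0.01, 0, 1], [0, 0, 0.01, 0, 1]]]}}

```text
clock: 10.72
ee_pos: [0.5626, -0.1963, 0.1284]
tcp_rot: [0.0, 0.82, 0.572, 0.0]
contact_force: [-0.3, 1.4, 1.5]
opening: 0.223
grip_force: 59.6
```

{"name": "play_rows", "arguments": {"moves": [[[0, 0, 0.005, 0, 1], [0, 0, 0.01, 0, 1], [0, 0, 0.01, 0, 1]]]}}

```text
clock: 11.1
ee_pos: [0.5626, -0.1963, 0.1273]
tcp_rot: [0.0, 0.82, 0.572, -0.0]
contact_force: [0.9, -0.7, 0.9]
opening: 0.225
grip_force: 59.6
```

{"name": "play_rows", "arguments": {"moves": [[[0, 0, 0.005, 0, 1], [0, 0, 0.01, 0, 1], [0, 0, 0.01, 0, 1]]]}}

```text
clock: 11.48
ee_pos: [0.5626, -0.1963, 0.1263]
tcp_rot: [0.0, 0.82, 0.572, -0.0]
contact_force: [0.2, 0.4, 2.8]
opening: 0.229
grip_force: 59.7
```

{"name": "play_rows", "arguments": {"moves": [[[0, 0, 0.005, 0, 1], [0, 0, 0.01, 0, 1], [0, 0, 0.01, 0, 1]]]}}

```text
clock: 11.85
ee_pos: [0.5626, -0.1963, 0.1253]
tcp_rot: [0.0, 0.82, 0.572, -0.0]
contact_force: [0.8, 0.8, 2.0]
opening: 0.225
grip_force: 59.6
```

{"name": "play_rows", "arguments": {"moves": [[[0, 0, 0.005, 0, 1], [0, 0, 0.01, 0, 1], [0, 0, 0.01, 0, 1]]]}}

```text
clock: 12.22
ee_pos: [0.5626, -0.1963, 0.1243]
tcp_rot: [0.0, 0.82, 0.572, -0.0]
contact_force: [0.1, -0.6, 2.2]
opening: 0.227
grip_force: 59.7
```

{"name": "play_rows", "arguments": {"moves": [[[0, 0, 0.005, 0, 1], [0, 0, 0.01, 0, 1], [0, 0, 0.01, 0, 1]]]}}

```text
clock: 12.6
ee_pos: [0.5626, -0.1963, 0.1239]
tcp_rot: [0.0, 0.82, 0.572, 0.0]
contact_force: [0.1, 0.4, 6.0]
opening: 0.224
grip_force: 60.3
```

{"name": "play_rows", "arguments": {"moves": [[[0, 0, 0.002, 0, 1], [0, 0, 0.004, 0, 1], [0, 0, 0.004, 0, 1]]]}}

```text
clock: 12.98
ee_pos: [0.5626, -0.1963, 0.1237]
tcp_rot: [0.0, 0.82, 0.572, 0.0]
contact_force: [-0.9, -0.2, 8.3]
opening: 0.22
grip_force: 60.5
```

```bash
python3 - <<'E'
from h import *
o=get_obs(); print(o['contact_force'],o['wrist_torque'],pose(o)[:2])
E
```

```text
[-0.91686087 -0.15195577  8.28602774] [ 0.03664799  0.1820734  -0.02607506] (array([ 0.56260888, -0.1963096 ,  0.12368764]), np.float64(-20.19761528094091))
```

{"name": "play_rows", "arguments": {"moves": [[[0, 0, 0.003, 0, 1], [0, 0, 0.005, 0, 1], [0, 0, 0.005, 0, 1]]]}}

```text
clock: 13.35
ee_pos: [0.5626, -0.1963, 0.1235]
tcp_rot: [0.0, 0.82, 0.572, 0.0]
contact_force: [-1.7, 1.1, 10.7]
opening: 0.225
grip_force: 60.8
```

{"name": "play_rows", "arguments": {"moves": [[[0, 0, 0.003, 0, 1], [0, 0, 0.003, 0, 1], [0, 0, 0.003, 0, 1]]]}}

```text
clock: 13.72
ee_pos: [0.5626, -0.1963, 0.1233]
tcp_rot: [0.001, 0.82, 0.572, 0.0]
contact_force: [-2.1, -0.3, 11.4]
opening: 0.228
grip_force: 61.0
```

{"name": "play_rows", "arguments": {"moves": [[[0, 0, -0.02, 0, 1], [0, 0, -0.05, 0, 1], [0, 0, -0.1, 0, 1], [0, 0, -0.2, 0, 1], [0, 0, -0.4, 0, 1], [0, 0, -0.66, 0, 1], [0, 0, -0.66, 0, 1], [0, 0, -0.66, 0, 1]]]}}

```text
clock: 14.72
ee_pos: [0.5622, -0.1962, 0.1874]
tcp_rot: [-0.0, 0.82, 0.572, -0.0]
contact_force: [-0.4, -0.5, -1.7]
opening: 0.219
grip_force: 59.1
```

```bash
python3 - <<'E'
from h import *
plan((.56,-.11,.19,-18),(.555,-.03,.19,-12),(.5495,.0588,.19,-7)); print(get_obs()['contact_force'])
E
```

```text
at [ 0.5622 -0.1962  0.1874] ang -20.2 tilt 0.05
(0.56, -0.11, 0.19, -18) -> [ 0.801 -0.318 -0.026 -0.073]
(0.555, -0.03, 0.19, -12) -> [ 0.745 -0.295 -0.    -0.2  ]
(0.5495, 0.0588, 0.19, -7) -> [ 0.857 -0.238 -0.    -0.167]
[-0.43020004 -0.50348829 -1.72282725]
```

{"name": "play_rows", "arguments": {"moves": [[[0.3, -0.12, -0.03, 0, 1], [0.6, -0.24, -0.03, -0.07, 1], [0.8, -0.32, -0.03, -0.07, 1], [0.8, -0.32, -0.03, -0.07, 1]]]}}

```text
clock: 15.22
ee_pos: [0.5598, -0.1088, 0.1905]
tcp_rot: [-0.0, 0.809, 0.588, -0.0]
contact_force: [0.5, 0.3, -2.0]
opening: 0.225
grip_force: 59.0
```

{"name": "play_rows", "arguments": {"moves": [[[0.3, -0.12, 0, -0.1, 1], [0.6, -0.23, 0, -0.2, 1], [0.74, -0.29, 0, -0.2, 1], [0.74, -0.29, 0, -0.2, 1]]]}}

```text
clock: 15.72
ee_pos: [0.5555, -0.0306, 0.1909]
tcp_rot: [0.0, 0.778, 0.629, -0.0]
contact_force: [-0.2, 0.3, -1.9]
opening: 0.224
grip_force: 59.0
```

```bash
python3 - <<'E'
from h import *
plan((.5495,.0585,.15,-7.3))
im,d=snap('scene','s3'); im2,d2=snap('top','t3')
u=np.array([.344,.939])
for n,dd,f0 in(('scene',d,'s0'),('top',d2,'t0')):
  for tag,D in(('before',np.load(f'pics/{f0}.npy')),('after',dd)):
    p=cloud(n,D).reshape(-1,3); q=p[:,:2]-[.5615,-.1955]; l=q@u; s=q@[.939,-.344]
    print(n,tag,[(lambda k:(k.sum(),np.median(p[k,2]).round(4)))((abs(s)<9)&(abs(s)<.009)&(l>a)&(l<a+.012)) for a in(-.036,-.024,-.012,0,.012,.024)])
z=lambda im,x,y,w,h:cv2.resize(im[y:y+h,x:x+w,::-1],(400,300),interpolation=cv2.INTER_CUBIC)
cv2.imwrite('pics/c3.png',np.hstack([z(im,272,205,80,60),z(im2,293,170,80,60)]))
E
```

```text
at [ 0.5555 -0.0306  0.1909] ang -12.1 tilt 0.03
(0.5495, 0.0585, 0.15, -7.3) -> [ 0.859 -0.246  0.409 -0.16 ]
scene before [(np.int64(55), np.float64(0.0776)), (np.int64(40), np.float64(0.0781)), (np.int64(34), np.float64(0.0785)), (np.int64(35), np.float64(0.0786)), (np.int64(34), np.float64(0.0785)), (np.int64(36), np.float64(0.0783))]
scene after [(np.int64(20), np.float64(0.0073)), (np.int64(25), np.float64(0.0588)), (np.int64(32), np.float64(0.0588)), (np.int64(27), np.float64(0.0591)), (np.int64(29), np.float64(0.0591)), (np.int64(35), np.float64(0.0588))]
top before [(np.int64(51), np.float64(0.0759)), (np.int64(53), np.float64(0.076)), (np.int64(53), np.float64(0.0759)), (np.int64(52), np.float64(0.0761)), (np.int64(54), np.float64(0.0762)), (np.int64(54), np.float64(0.0754))]
top after [(np.int64(55), np.float64(0.0568)), (np.int64(49), np.float64(0.056)), (np.int64(48), np.float64(0.0563)), (np.int64(50), np.float64(0.0563)), (np.int64(36), np.float64(0.0569)), (np.int64(0), np.float64(nan))]
  return _methods._mean(a, axis=axis, dtype=dtype,
  ret = ret.dtype.type(ret / rcount)
```

View pics/c3.png

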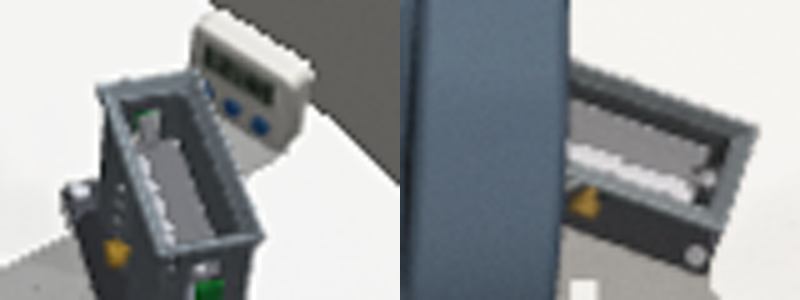

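The plate sits level, about 19.6 mm lower than before (both ends in the crop), so both catches hold. Next I'll return the tool to its rest.

{"name": "play_rows", "arguments": {"moves": [[[0.3, -0.09, 0, -0.08, 1], [0.6, -0.17, 0, -0.16, 1], [0.86, -0.25, 0.1, -0.16, 1], [0.86, -0.25, 0.4, -0.16, 1], [0.86, -0.25, 0.4, -0.16, 1], [0.86, -0.25, 0.4, -0.16, 1]]]}}

```text
clock: 16.58
ee_pos: [0.5496, 0.0577, 0.1519]
tcp_rot: [0.0, 0.751, 0.66, 0.0]
contact_force: [0.4, 0.3, -1.2]
opening: 0.226
grip_force: 59.2
```

```bash
python3 - <<'E'
from h import *
plan((.5495,.0585,.072,-7.3)); im,d=snap('scene','s4'); p=cloud('scene',d).reshape(-1,3)
rect('rest',p,(.548,.059),.06,.0095,.0145);  rect('foot',p,(.548,.059),.06,.081,.095)
E
```

```text
at [0.5496 0.0577 0.1519] ang -7.37 tilt 0.03
(0.5495, 0.0585, 0.072, -7.3) -> [ 0.007 -0.002  0.799 -0.002]
rest 110 0.0127 ((549.1420288085938, 57.11186981201172), (94.55833435058594, 42.313087463378906), 82.23916625976562)
foot 121 0.0929 ((549.2047119140625, 55.963645935058594), (72.18350219726562, 24.158226013183594), 82.25914001464844)
```

{"name": "play_rows", "arguments": {"moves": [[[0.01, 0, 0.2, 0, 1], [0.01, 0, 0.4, 0, 1], [0.01, 0, 0.6, 0, 1], [0.01, 0, 0.7, 0, 1], [0.01, 0, 0.76, 0, 1], [0.01, 0, 0.79, 0, 1], [0.01, 0, 0.79, 0, 1], [0.01, 0, 0.79, 0, 1]]]}}

```text
clock: 17.62
ee_pos: [0.5496, 0.0596, 0.0726]
tcp_rot: [0.0, 0.751, 0.661, 0.0]
contact_force: [0.7, 0.3, -2.6]
opening: 0.224
grip_force: 59.1
```

{"name": "play_rows", "arguments": {"moves": [[[0, 0, 0.005, 0, 1], [0, 0, 0.008, 0, 1], [0, 0, 0.008, 0, 1]]]}}

```text
clock: 18.0
ee_pos: [0.5495, 0.0596, 0.072]
tcp_rot: [0.0, 0.751, 0.661, 0.0]
contact_force: [-2.3, 0.3, 4.3]
opening: 0.226
grip_force: 60.3
```

{"name": "play_rows", "arguments": {"moves": [[[0, 0, 0, 0, 0.4], [0, 0, 0, 0, 0.2], [0, 0, 0, 0, 0], [0, 0, 0, 0, -0.4], [0, 0, 0, 0, -0.4], [0, 0, -0.2, 0, -0.4], [0, 0, -0.5, 0, -0.4], [0, 0, -1, 0, -0.4], [0, 0, -1, 0, -0.4], [0, 0, -1, 0, -0.4]]]}}

```text
clock: 19.25
ee_pos: [0.5491, 0.0595, 0.171]
tcp_rot: [0.0, 0.751, 0.661, -0.0]
contact_force: [0.1, 0.1, 0.1]
opening: 0.7
grip_force: 0.0
```

{"name": "play_rows", "arguments": {"moves": [[[0, -0.4, -0.3, 0, -0.4], [0, -0.8, -0.6, 0, -0.4], [0, -1, -0.6, 0, -0.4], [0, -1, -0.6, 0, -0.4], [0, -1, -0.6, 0, -0.4]]]}}

```text
clock: 19.88
ee_pos: [0.4504, 0.0722, 0.2304]
tcp_rot: [-0.0, 0.751, 0.661, -0.001]
contact_force: [0.2, 1.4, 0.4]
opening: 0.7
grip_force: 0.0
```

```bash
python3 - <<'E'
from h import *
im,d=snap('scene','s5'); im2,d2=snap('top','t5'); p=cloud('scene',d).reshape(-1,3)
rect('rest',p,(.548,.059),.06,.0095,.0145);  rect('handle',p,(.548,.059),.035,.099,.112)
q=p[:,:2]-[.5615,-.1955]; l=q@[.344,.939]; s=q@[.939,-.344]
print([np.median(p[(abs(s)<.009)&(l>a)&(l<a+.012),2]).round(4) for a in(-.024,-.012,0,.012,.024)])
o=get_obs(); print(o['contact_force'],o['ee_pos'],o['opening'],o['clock'])
cv2.imwrite('pics/c5.png',cv2.resize(im[120:300,160:400,::-1],(800,600)))
E
```

```text
rest 191 0.0129 ((548.7880249023438, 57.07234191894531), (94.39871978759766, 41.986427307128906), 81.62298583984375)
handle 107 0.1053 ((548.8056030273438, 57.134307861328125), (51.055747985839844, 19.705190658569336), 84.55167388916016)
[np.float64(0.0589), np.float64(0.059), np.float64(0.0589), np.float64(0.059), np.float64(0.0595)]
[ 0.55449137 -0.27918184 -0.30931091] [0.45059372 0.07213515 0.23045251] 0.7009701995390939 19.975
```

View pics/c5.png

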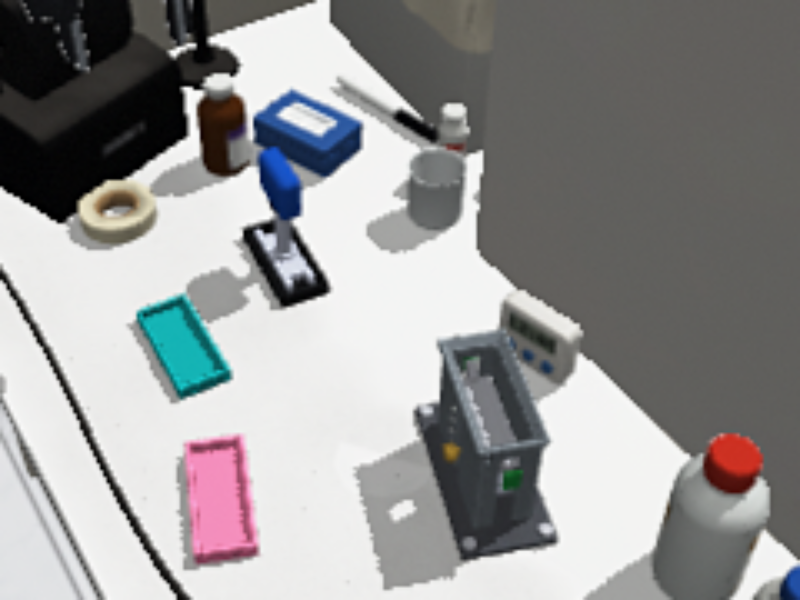

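The tool stands upright in the black rest (crop (285,235)). The plate is down and level in the magazine (490,400), and the bystanders are where they were.

```bash
python3 -c "
from workcell import *
print(job_done())"
```

```text
the job is handed in; nothing more can be done
None
```

The job is handed in: the plate is latched down and level about 19.6 mm below its raised position, pressed with about 13 N at the readings (limit 22 N), the press tool stands upright in its black rest again, and I saw none of the things round about moved.

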